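# Shut the salt canister and turn its lock collar to the locked mark

## Robot

A 7-joint arm with a two-finger parallel gripper is mounted at the origin on a cart in front of the work surface, level with it; the furniture and walls round the work are solid. World frame = base frame: x ahead of the robot, y to its left, z up, the work surface at z = 0. Lengths are in m, angles in degrees, forces in N, time in s.
With the tool pointing down it reaches from about 0.425 to 0.875 m from the base axis. Payload 4.7 kg.
Tool frame: the origin (TCP) lies at the very end of the fingers, on their centre line; the grasp point (between the pads) lies 19 mm behind it; z points along the fingers, y is the line along which they close (so a half turn about z gives the same grasp; the last joint's range is limited). The gripper opens to 87 mm and grips with 3 to 60 N. Pads are 19 mm wide; open, the fingers measure 117 mm over their backs; the gripper's body (75 mm by 190 mm) begins 51 mm behind the grasp point.
Start: joints at [70.365, 18.392, -4.016, 83.108, 1.295, 78.541, -3.26], TCP at [0.227, -0.609, 0.223] pointing down, gripper open.
Joint ranges: [-163.93, 163.93], [-17.29, 119.83], [-79.2, 71.16], [3.27, 140.29], [-89.18, 269.18], [5.43, 117.66], [-154.24, 154.24]. Speed limits (degrees/s): [147.25, 147.25, 180, 180, 180, 180, 180].

## Interface

Orientations are given as [roll, pitch, yaw] about the fixed x, y, z axes, in that order (R = Rz(yaw) Ry(pitch) Rx(roll)).
In Python, from cell import get_obs, cams, ticket, finder gives the robot as it stands.
- The arm moves only by the shell command python3 -m creep 'ROWS' [FORCE]. ROWS is text: rows parted by semicolons, each of 5 numbers parted by spaces: the shift along the world's x, y, z in m, then the turn about the world's z in degrees, then the finger opening in m, from 0 to 0.087. A call has 1 to 8 rows; each row shifts and turns the commanded pose from where the row before left it; what a row does not reach is not made up. A row lasts 1/8 s, in which the tool goes at most 62.5 mm and 10.7 degrees, less where a joint would pass 70% of its speed; a pose out of reach is approached as far as the arm can. A call with a gripper value outside its range is refused whole. The fingers move at their own pace and stop on an object; FORCE is the grip in N (left out, the last holds). Time passes only in rows, so rows that do not move let the fingers close. It gives the time, the measured TCP pose, the force, the opening and the grip force at its end, in the units of the state.
- get_obs(): the state, without advancing time (a new reading comes with each control period).
- cams.read_camera(name): name is "scene" or "top" or "wrist"; returns the picture (384x512x3 uint8, red, green, blue); there is no depth.
- cams.calibration(name): a dict with "fx", "fy", "cx", "cy" (pixels), "extrinsics" (4x4, takes a point from world to camera coordinates). Camera axes: x right, y down, z forward; pixel columns grow to the right and rows downward; lengths in m; the calibration is good to about 2 mm. A picture is of the moment at which its call begins: read the wrist's pose just before it. calibration takes no time and is no camera call; for the wrist camera it gives the pose at the moment of the call.
- ticket.sign_off(): hands the job in; it is judged then, once.
Trained networks look in the newest picture that a camera, given by its name, has taken for a name from the list of things; names that differ only in an ending like _2 or _b are one class to them, and where a whole thing is asked for, a point or a joint stands for the part that bears it (a point fixed in the world has none). Each returns a list of dicts, best first, with "p" (0 to 1); they miss things now and then, are a little off and sometimes report something else, mostly with a low value. They report only what shows in the picture. A call takes as long as a camera call.
- finder.masks_of(name, camera): "mask" (384x512 bool, what is visible of it) and "xy" ([column, row] in pixels, amid what is visible of it).
- finder.tip_of(name, camera): "xy" ([column, row] in pixels: a listed point, or the origin of a listed thing).
The state is a dict: "time_s": time; "qpos": joint angles; "joint_velocities": joint speeds; "effort": joint torques, N m; "tool_pos": TCP position; "tool_rot": TCP orientation; "force": force on the tool from outside, world axes, zero at the start; "wrist_torque": the same for the moment, N m; "grip_width": finger opening in m; "grasp_force": force on a finger pad.
Only numpy, scipy, OpenCV 4.12 (cv2) and the standard library are available. Lean on these libraries where they do the work, as an engineer would, in place of code of your own. Each camera call takes 0.05 s, during which the arm holds its last target. There are 200 camera calls.

## Task

Shut the lid of the salt canister fully, then turn the black lock collar on top of the lid clockwise (seen from above) until its tall lug points straight at the raised rib on the lid's thumb tab, which is the locked mark; the collar can turn past the mark, so stop on it. Leave the shaker, toothpick jar and steel cup standing where they are.

Things in the scene. Friction and masses are not known exactly. Their poses are not given: they have to be found in the camera images.
- canister: round steel salt canister screwed to the counter, 104 mm across, pot rim 80 mm high, foot flange 116 mm across. Origin: centre of its underside; z up, its front (-x of its own frame) is where the lid's thumb tab lies when shut, its hinge is at the back (+x)
- lid_hinge (a point): point on the lid's hinge axis at the middle of the hinge, in the canister's frame at (55, 0, 83) mm; moves with the lid: its -x axis points from the hinge along the lid to the thumb tab, z out of the lid's outer (top) face, y along the hinge axis
- lid_tab (a point): point on the outer face of the lid's thumb tab, 114 mm from the hinge axis and 3 mm above the hinge plane. The tab is 26 mm wide, 6 mm thick and ends 125 mm from the hinge axis; a dark raised rib 7 mm wide and 18 mm long lies along its middle: the locked mark
- lid_centre (a point): centre of the lid's outer face, on the collar's axis, 55 mm from the hinge axis; z out of the lid along the collar's axis. The lid is a steel disc 104 mm across, 6 mm thick, its top at z = 86 mm when shut. On it turns the collar, a ribbed black ring 67 mm across and 14 mm high (z = 86.5 to 100.5 mm when shut), round a low steel dome 43 mm across and 14 mm high
- lid (a joint): lid angle: 0 shut (lid level on the pot), grows as it opens upward and backward, at most 1.35 rad. Stiff hinge: the lid stays where it is left and needs about 3 to 6 N at the tab to be pushed shut
- lug_top (a point): centre of the top of the collar's only lug, 34 mm from the collar's axis. The lug is an upright black bar 10 mm wide (along the turn), 22 mm long (from 23 to 45 mm from the axis), standing 26 mm above the collar ring; with the lid shut its top is at z = 126 mm
- lock_collar (a joint): collar angle: 0 with the lug at the small round stud (open mark, on the lid's right side seen from the front), grows clockwise seen from above, 1.6 rad = lug points at the rib on the thumb tab (locked mark); end stop beyond the mark at 2.2 rad. Stiff: stays where it is left, turns with about 3.5 N at the lug
- shaker: clear glass shaker, white salt in its lower part, with a domed steel cap, 41 mm across, 87 mm tall, standing to the left of the canister; origin: centre of its underside; bystander
- tooth_jar: bunch of toothpicks standing in a clear glass, 45 mm across, 72 mm tall, standing to the right of the canister; origin: centre of its underside; bystander
- steel_cup: empty steel cup, 77 mm across, 101 mm tall, standing farther to the left; origin: centre of its underside; bystander

How it is judged:
By the outcome, as a careful person would: the job done as asked, in the order asked, and still so for the second after the job is handed in, with the robot touching nothing.
It also fails if it takes over 45 s, if anything falls off the work surface, if the arm or the gripper's body presses on something with over 40 N, if the wrist force passes 120 N, or if a joint passes its speed limit or range.

## Working session

There is one attempt and no reset: what is moved stays moved. The work goes in short steps, Python scripts to look and compute and a shell command to move; the robot and the scene stay as the last step left them, time stands still between calls to the robot, and variables do not carry over. Pictures are saved under pics/ and viewed, at most 10 in all, crops included, and the job is handed in when it is done.

```bash
mkdir -p pics; ls
cat > h.py <<'E'
import numpy as np, cv2
from cell import get_obs, cams, ticket, finder
def snap(c,fn=None):
    im=cams.read_camera(c)
    if fn: cv2.imwrite('pics/'+fn,cv2.cvtColor(im,cv2.COLOR_RGB2BGR))
    return im
def K(c):
    d=cams.calibration(c); return np.array([[d['fx'],0,d['cx']],[0,d['fy'],d['cy']],[0,0,1]]),np.array(d['extrinsics'])
def P(c):
    k,e=K(c); return k@e[:3]
def proj(c,X):
    p=P(c)@np.r_[X,1]; return p[:2]/p[2]
def tri(obs): # [(P,xy)]
    A=[]
    for p,(u,v) in obs: A+= [u*p[2]-p[0], v*p[2]-p[1]]
    X=np.linalg.svd(np.array(A))[2][-1]; return X[:3]/X[3]
def onz(c,xy,z):
    k,e=K(c); R,t=e[:3,:3],e[:3,3]; C=-R.T@t; d=R.T@np.linalg.solve(k,np.r_[xy,1]); return C+d*(z-C[2])/d[2]
E
python3 - <<'E'
from h import *
np.set_printoptions(precision=4,suppress=True)
ims=[snap(c) for c in ('scene','top')]
cv2.imwrite('pics/a.png',cv2.cvtColor(cv2.resize(np.vstack(ims),(450,600*1)) if 0 else np.hstack([cv2.resize(i,(400,300)) for i in ims]),cv2.COLOR_RGB2BGR))
cv2.imwrite('pics/scene0.png',cv2.cvtColor(ims[0],cv2.COLOR_RGB2BGR));cv2.imwrite('pics/top0.png',cv2.cvtColor(ims[1],cv2.COLOR_RGB2BGR))
for n in ['canister','lid_hinge','lid_tab','lid_centre','lug_top','shaker','tooth_jar','steel_cup']:
    o=[]
    for c in('scene','top'):
        r=finder.tip_of(n,c)
        if r: o.append((P(c),r[0]['xy'])); print(n,c,np.array(r[0]['xy']),round(r[0]['p'],2))
        if r and n in('canister','shaker','tooth_jar','steel_cup'): print('   z0',onz(c,r[0]['xy'],0))
    if len(o)==2: print('  tri',tri(o))
for c in('scene','top'): k,e=K(c); print(c,-e[:3,:3].T@e[:3,3])
o=get_obs();print(o['time_s'],o['tool_pos'],o['tool_rot'])
E
```

```text
pics
canister scene [259.9 235.1] 0.66
   z0 [0.4791 0.0268 0.    ]
canister top [288.5 209.9] 0.72
   z0 [0.4767 0.0185 0.    ]
  tri [0.4754 0.0196 0.0073]
lid_hinge scene [279.1 194.2] 0.7
lid_hinge top [287.9 187.5] 0.59
  tri [0.5277 0.0217 0.0899]
lid_tab scene [268.7 158.5] 0.9
lid_tab top [288.8 198.4] 0.98
  tri [0.4955 0.0228 0.1884]
lid_centre scene [275.4 178.1] 0.92
lid_centre top [288.4 189.6] 0.85
  tri [0.5181 0.0227 0.1341]
lug_top scene [296.9 166.3] 0.47
lug_top top [301.5 171.3] 0.93
  tri [ 0.5548 -0.0056  0.1615]
shaker scene [224.3 211.3] 0.89
   z0 [0.4678 0.1456 0.    ]
shaker top [240.3 218.7] 0.49
   z0 [0.4564 0.1463 0.    ]
  tri [0.4599 0.1437 0.0047]
tooth_jar scene [300.9 267.4] 0.74
   z0 [ 0.4808 -0.0987  0.    ]
steel_cup scene [188.7 178.4] 0.6
   z0 [0.4766 0.3233 0.    ]
steel_cup top [181.5 211.9] 0.59
   z0 [0.478 0.302 0.   ]
  tri [0.473  0.3018 0.0129]
scene [ 0.0763 -0.473   0.5698]
top [0.4209 0.064  1.1786]
0.9 [ 0.227  -0.6091  0.2226] [179.9937   0.0015  20.4439]
```

View pics/scene0.png

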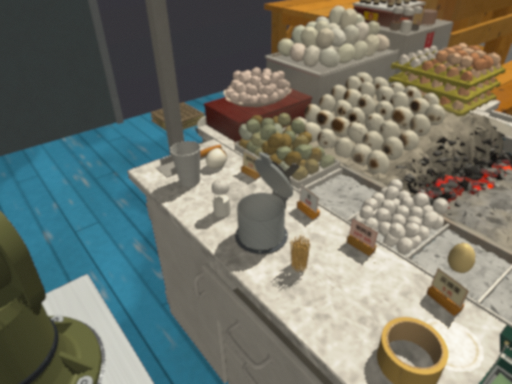

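View pics/top0.png

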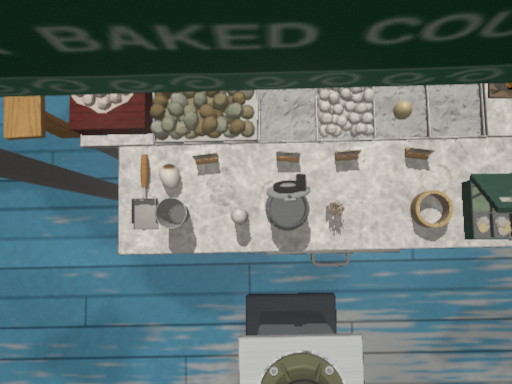

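The scene view shows the canister at about (262,225) with the lid open at (275,178). The jar is to its right at (300,255), and the shaker (222,200) and cup (187,165) are to its left. The top view agrees, with the lid edge-on at (288,190) and the lug at (300,180). The triangulated points fit the given sizes, with the lid about 72° open and canister yaw near 0.

Next I'll go behind the tab.

```bash
python3 -m creep '0.02 0.05 0.006 -2.5 0; 0.025 0.05 0.006 -2.5 0; 0.025 0.05 0.006 -2.5 0; 0.025 0.05 0.006 -2.5 0; 0.025 0.05 0.006 -2.5 0; 0.025 0.05 0.006 -2.5 0; 0.025 0.05 0.006 -2.5 0; 0.025 0.05 0.006 -2.9 0' 20
python3 -m creep '0.025 0.05 0 0 0; 0.025 0.05 0 0 0; 0.025 0.05 0 0 0; 0.025 0.05 0 0 0; 0.023 0.031 0 0 0; 0 0 0 0 0'
python3 - <<'E'
from h import *
np.set_printoptions(precision=4,suppress=True)
o=get_obs();print(o['time_s'],o['tool_pos'],o['tool_rot'],o['qpos'])
snap('scene','s1.png')
E
```

```text
time_s: 1.9
tool_pos: [0.4226, -0.2074, 0.2712]
tool_rot: [179.9, -0.0, -0.1]
force: [0.4, -0.6, -0.1]
grip_width: 0.0149
grasp_force: 0.0
time_s: 2.65
tool_pos: [0.5457, 0.0257, 0.2706]
tool_rot: [-179.9, -0.0, 0.4]
force: [0.1, -1.0, -0.2]
grip_width: 0.0002
grasp_force: 0.0
2.65 [0.5457 0.0257 0.2706] [-179.8736   -0.0127    0.3974] [ 31.3235   7.2789 -39.9161  92.6593   4.5875  81.7415 -98.6251]
```

View pics/s1.png

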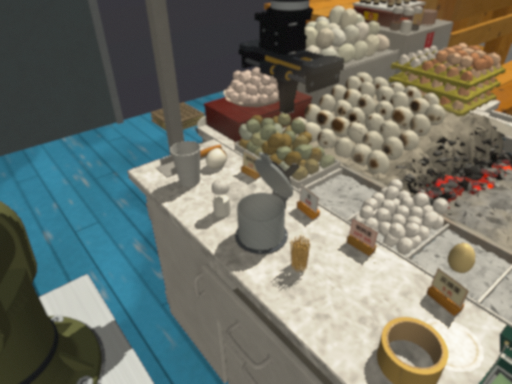

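```bash
python3 -m creep '0 -0.002 -0.04 0 0; 0 -0.002 -0.04 0 0; -0.013 0 0 0 0; -0.012 0 0 0 0;  -0.012 0 -0.002 0 0; -0.012 0 -0.004 0 0; -0.011 0 -0.006 0 0; 0 0 0 0 0'
python3 - <<'E'
from h import *
np.set_printoptions(precision=4,suppress=True)
snap('scene');snap('top')
for n in ['lid_tab','lid_centre','lug_top','lid_hinge']:
    o=[]
    for c in('scene','top'):
        r=finder.tip_of(n,c)
        if r: o.append((P(c),r[0]['xy'])); print(n,c,np.array(r[0]['xy']),round(r[0]['p'],2))
    if len(o)==2: print('  tri',tri(o))
E
```

```text
time_s: 3.7
tool_pos: [0.4838, 0.0177, 0.1782]
tool_rot: [180.0, 0.1, 0.0]
force: [-0.1, -0.1, 0.4]
grip_width: 0.0005
grasp_force: 0.0
lid_tab scene [260.9 169.7] 0.83
lid_centre scene [269.6 178.6] 0.9
lug_top scene [286.3 170. ] 0.65
lid_hinge scene [280.  195.7] 0.56
```

```bash
python3 -m creep '-0.011 0.003 -0.009 0 0; -0.010 0 -0.010 0 0; -0.009 0 -0.010 0 0; -0.008 0 -0.012 0 0; -0.006 0 -0.012 0 0; -0.005 0 -0.013 0 0; -0.003 0 -0.012 0 0; 0 0 0 0 0'
python3 - <<'E'
from h import *
snap('scene','s2.png')
E
```

```text
time_s: 5.2
tool_pos: [0.4316, 0.0211, 0.0992]
tool_rot: [-180.0, 0.2, 0.1]
force: [-0.7, 0.1, 0.5]
grip_width: 0.0005
grasp_force: 0.0
```

View pics/s2.png

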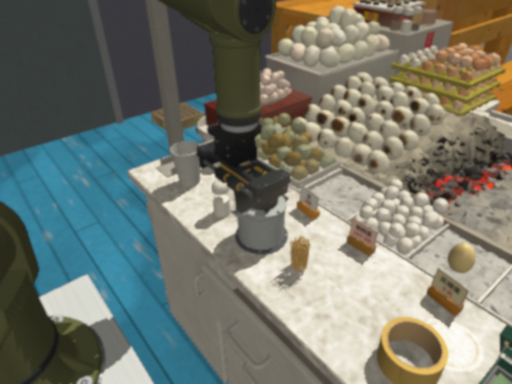

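The lid is nearly level under the gripper at about (262,210), so I'll keep pressing down.

```bash
python3 -m creep '-0.002 0 -0.006 0 0; 0 0 -0.006 0 0; 0 0 -0.004 0 0; 0 0 0 0 0'; python3 -m creep '0 0 -0.003 0 0; 0 0 -0.002 0 0; 0 0 0 0 0'
```

```text
time_s: 5.75
tool_pos: [0.4312, 0.021, 0.0862]
tool_rot: [180.0, 0.1, 0.1]
force: [-6.0, 0.1, 15.7]
grip_width: 0.0001
grasp_force: 8.3
time_s: 6.12
tool_pos: [0.4313, 0.021, 0.0855]
tool_rot: [179.8, 0.2, 0.0]
force: [-21.0, -0.2, 57.0]
grip_width: 0.0004
grasp_force: 28.1
```

Hard contact at z = 0.0855 means the lid is shut. I'll back off and measure.

```bash
python3 -m creep '0 0 0.006 0 0; 0 0 0.04 0 0; 0 0 0.05 0 0.05; 0 0 0.05 0 0.05; 0 0 0.03 0 0.05; 0 0 0 0 0.05'
cat > m.py <<'E'
from h import *
import sys
np.set_printoptions(precision=4,suppress=True)
Z=dict(lid_tab=.086,lid_centre=.086,lug_top=.126,lid_hinge=.083,canister=0)
V={}
for c in sys.argv[2:]:
    k=P(c); snap(c,sys.argv[1]+c+'.png')
    for n in Z:
        r=finder.tip_of(n,c)
        if r: V.setdefault(n,[]).append((k,r[0]['xy'])); print(n,c,np.array(r[0]['xy']),round(r[0]['p'],2),'onz',onz(c,r[0]['xy'],Z[n])[:2])
for n in V:
    if len(V[n])>1: print(n,'tri',tri(V[n]))
o=get_obs();print(o['time_s'],o['tool_pos'],o['tool_rot'])
E
python3 m.py b wrist scene top
```

```text
time_s: 6.88
tool_pos: [0.4323, 0.0209, 0.2575]
tool_rot: [179.9, -0.2, 0.0]
force: [0.4, -0.7, -1.3]
grip_width: 0.0325
grasp_force: 0.0
lid_tab wrist [247.2 185. ] 0.67 onz [0.4223 0.023 ]
lid_centre wrist [242.4 135.1] 0.62 onz [0.4796 0.0283]
lug_top wrist [274.6 152.5] 0.92 onz [ 0.4643 -0.005 ]
lid_hinge wrist [241.9  85.9] 0.62 onz [0.5322 0.0287]
canister wrist [246.6 131. ] 0.93 onz [0.481  0.0247]
lid_tab scene [241.8 215.8] 0.81 onz [0.4269 0.0182]
lid_centre scene [222.1 210. ] 0.63 onz [0.4078 0.0586]
lug_top scene [265.7 199.5] 0.8 onz [ 0.463  -0.0122]
lid_hinge scene [282.  193.9] 0.84 onz [0.5401 0.0254]
canister scene [261.3 235.2] 0.89 onz [0.4812 0.0246]
lid_hinge top [284.7 186.7] 0.43 onz [0.5303 0.0295]
lid_tab tri [0.4266 0.0208 0.085 ]
lid_centre tri [0.4411 0.0586 0.0701]
lug_top tri [ 0.4672 -0.0065  0.1208]
lid_hinge tri [0.5343 0.0273 0.0841]
canister tri [ 0.4833  0.0256 -0.0019]
7.775 [0.431  0.0209 0.2556] [179.995   -0.0033   0.0439]
```

View pics/bwrist.png

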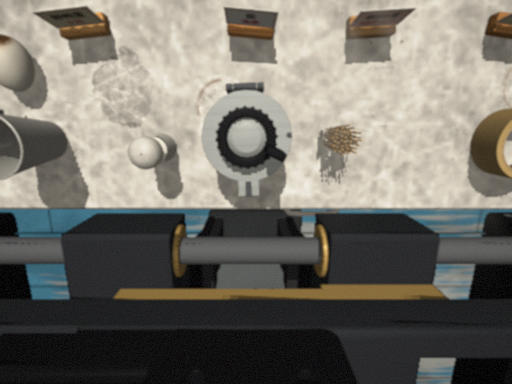

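The wrist view shows the shut lid with its disc near (246,135), the tab at (248,187), the hinge at (245,88) and the lug at (278,154). I'll fit the disc and tab more precisely.

Run:
```python
from h import *
np.set_printoptions(precision=4,suppress=True)
im=cv2.imread('pics/bwrist.png')
c=cv2.resize(im[75:205,190:310],None,fx=4.5,fy=4.5,interpolation=cv2.INTER_CUBIC); cv2.imwrite('pics/crop.png',c)
snap('wrist')
for n in ['lid','lock_collar','lug_top','lid_tab','canister']:
    for r in finder.masks_of(n,'wrist')[:1]:
        m=r['mask'].astype(np.uint8); ct=max(cv2.findContours(m,0,1)[0],key=len)
        print(n,r['p'],r['xy'],m.sum(),cv2.boundingRect(ct),cv2.minEnclosingCircle(ct))
# dark collar disc centroid fit
g=cv2.cvtColor(im,cv2.COLOR_BGR2GRAY)[95:180,205:300]
m=(g<70).astype(np.uint8); o=cv2.morphologyEx(m,cv2.MORPH_CLOSE,np.ones((3,3)))
ct=max(cv2.findContours(o,0,1)[0],key=len)[:,0]+[205,95]
print(len(ct),ct.min(0),ct.max(0))
s=ct[(ct[:,0]<262)|(ct[:,1]<130)]
e=cv2.fitEllipse(s.astype(np.float32));print(e,onz('wrist',e[0],.0935),onz('wrist',e[0],.1005))
```

```text
lid 0.57 [243.2, 133.3] 6984 (202, 80, 90, 115) ((247.0, 137.0657958984375), 57.493621826171875)
lock_collar 0.98 [265.0, 138.3] 1807 (215, 104, 71, 63) ((252.12606811523438, 137.76629638671875), 37.5921630859375)
lug_top 0.95 [260.5, 147.7] 1800 (216, 105, 71, 62) ((252.0, 138.5), 38.23947525024414)
canister 0.71 [246.4, 132.7] 7251 (201, 80, 91, 115) ((245.54977416992188, 136.29209899902344), 58.646583557128906)
198 [217 107] [285 168]
((246.02130126953125, 137.76858520507812), (57.70180892944336, 59.40142822265625), 2.502487897872925) [0.4783 0.0242 0.0935] [0.4787 0.0241 0.1005]
```

View pics/crop.png

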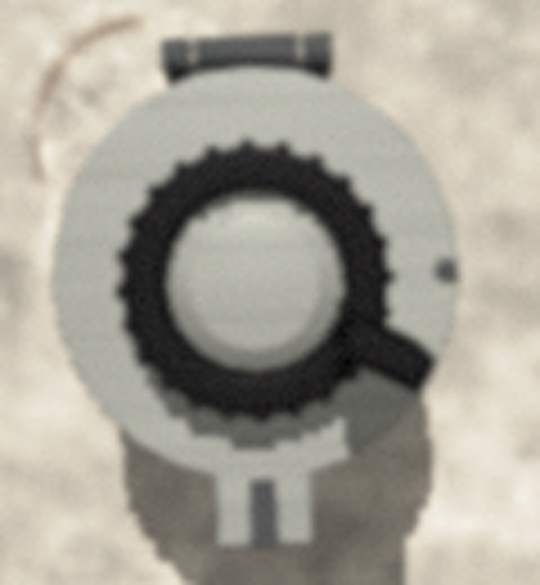

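Run:
```python
from h import *
np.set_printoptions(precision=4,suppress=True)
f=lambda x,y:(190+(x+.5)/4.5-.5,75+(y+.5)/4.5-.5)
for n,p,z in [('rib',(263.5,515),.089),('ribin',(262,482),.089),('tabend',(265,548),.086),('tabL',(219,510),.086),('tabR',(312,510),.086),('hinge',(247,54),.087),('stud',(446,269),.088),('discL',(53,280),.086),('discR',(458,280),.086),('dome',(255,285),.1),('lugouter',(425,370),.126),('lugC?',(395,355),.126)]:
    print(n,onz('wrist',f(*p),z)[:2])
```

```text
rib [0.4186 0.022 ]
ribin [0.4274 0.0223]
tabend [0.4089 0.0216]
tabL [0.4193 0.0337]
tabR [0.4193 0.0092]
hinge [0.5326 0.0258]
stud [ 0.4817 -0.0238]
discL [0.4789 0.075 ]
discR [ 0.4789 -0.0272]
dome [0.4785 0.0238]
lugouter [ 0.4611 -0.0148]
lugC? [ 0.4645 -0.008 ]
```

Centre (0.4785, 0.024), the rib at azimuth 181.9° and the stud at 273.8° all agree. The lug is at azimuth 246°, so it must turn about −64°. I'll grasp it with the fingers closing tangentially, at yaw 65.8.

```bash
python3 -m creep '0.005 -0.004 0 9.4 0.045; 0.005 -0.004 0 9.4 0.045; 0.005 -0.004 0 9.4 0.045; 0.005 -0.004 -0.01 9.4 0.045; 0.005 -0.004 -0.02 9.4 0.045; 0.005 -0.004 -0.03 9.4 0.045; 0.0036 -0.004 -0.03 9.4 0.045; 0 0 -0.02 0 0.045'
python3 m.py c wrist
```

```text
time_s: 9.07
tool_pos: [0.4641, -0.0074, 0.1441]
tool_rot: [-179.9, 0.0, 65.9]
force: [0.4, 0.1, 0.1]
grip_width: 0.0451
grasp_force: 0.0
lid_tab wrist [187.7 193.3] 0.89 onz [0.4217 0.0216]
lid_centre wrist [250.1 159.1] 0.83 onz [0.4789 0.0259]
lug_top wrist [250.3 220.4] 0.93 onz [ 0.4652 -0.007 ]
lid_hinge wrist [318.1 129.1] 0.7 onz [0.5373 0.025 ]
canister wrist [250.1 147.5] 0.55 onz [0.4813 0.0267]
9.375 [ 0.4654 -0.007   0.1467] [179.8903  -0.0299  65.8445]
```

View pics/cwrist.png

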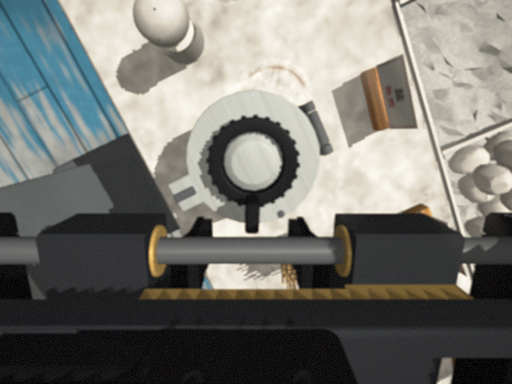

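The lug at (252,220) is centred between the fingers at (205 and 300,220) and points straight at the wrist. I'll descend and grip.

```bash
python3 -m creep '0 0 -0.02 0 0.045; 0 0 -0.019 0 0.045; 0 0 0 0 0.0; 0 0 0 0 0.0; 0 0 0 0 0.0; 0 0 0 0 0' 25
```

```text
time_s: 10.12
tool_pos: [0.4651, -0.0071, 0.1073]
tool_rot: [179.9, -0.0, 65.8]
force: [-0.0, 0.2, -0.6]
grip_width: 0.0127
grasp_force: 0.0
```

Run:
```python
from h import *
o=get_obs();t=np.array(o['tool_pos']);print(t,o['tool_rot'])
c=np.array([.4785,.024]);d=t[:2]-c;print(np.hypot(*d),np.degrees(np.arctan2(d[1],d[0]))%360)
a=np.radians(246);r=.0345;p=c+r*np.array([np.cos(a),np.sin(a)])
for i in range(1,9):
    b=a-np.radians(8*i);q=c+r*np.array([np.cos(b),np.sin(b)]);print(8*i,np.round(q-p,4));p=q
```

```text
[ 0.46510279 -0.00712296  0.10725802] [ 1.79926121e+02 -1.18431002e-02  6.58441118e+01]
0.03388397889675164 246.71002289606346
8 [-0.0042  0.0023]
16 [-0.0039  0.0028]
24 [-0.0035  0.0033]
32 [-0.003   0.0038]
40 [-0.0024  0.0042]
48 [-0.0018  0.0045]
56 [-0.0012  0.0047]
64 [-0.0005  0.0048]
```

Still closing. I'll let it finish, then turn the first 56° in steps.

```bash
python3 -m creep '0 0 0 0 0; 0 0 0 0 0; -0.0042 0.0023 0 -8 0; -0.0039 0.0028 0 -8 0; 0 0 0 0 0'; python3 -m creep '-0.0035 0.0033 0 -8 0; -0.003 0.0038 0 -8 0; -0.0024 0.0042 0 -8 0; -0.0018 0.0045 0 -8 0; 0 0 0 0 0; 0 0 0 0 0'; python3 m.py d wrist
```

```text
time_s: 10.75
tool_pos: [0.4573, -0.0021, 0.1071]
tool_rot: [179.9, -0.1, 49.9]
force: [3.0, -1.1, 1.0]
grip_width: 0.0098
grasp_force: 24.9
time_s: 11.5
tool_pos: [0.4467, 0.0141, 0.1071]
tool_rot: [-180.0, -0.1, 18.0]
force: [3.6, 0.5, 3.7]
grip_width: 0.0096
grasp_force: 24.9
lid_centre wrist [247.9 168.1] 0.82 onz [0.4807 0.0255]
lug_top wrist [248.1 245.1] 0.9 onz [0.447  0.0143]
lid_hinge wrist [274.8  83.5] 0.6 onz [0.5349 0.0256]
canister wrist [249.6 149.2] 0.7 onz [0.4847 0.0257]
11.8 [0.4466 0.0141 0.107 ] [179.9909  -0.0953  17.8972]
```

View pics/dwrist.png

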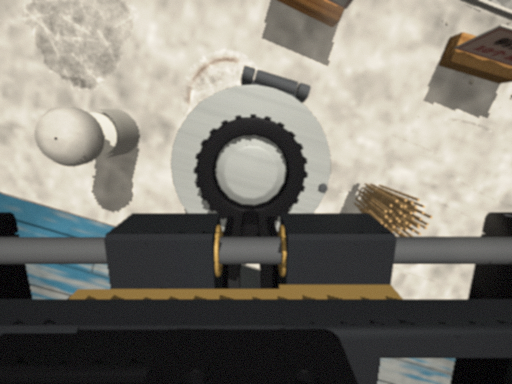

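The lug is held at (250,240) and follows the gripper. I'll do the last 16°, then release and check from above.

```bash
python3 -m creep '-0.0012 0.0045 0 -8 0; -0.0006 0.0045 0 -8 0; 0 0 0 0 0; 0 0 0 0 0'; python3 -m creep '0 0 0 0 0.03; 0 0 0 0 0.03; 0 0 0 0 0.03; 0 0 0 0 0.03; 0 0 0.04 0 0.03; 0 0 0.05 0 0.03; 0 0 0.05 0 0.03; 0 0 0 0 0.03'; python3 m.py e wrist
python3 - <<'E'
import cv2
im=cv2.imread('pics/ewrist.png')
cv2.imwrite('pics/crop2.png',cv2.resize(im[75:225,190:310],None,fx=4,fy=4,interpolation=cv2.INTER_CUBIC))
E
```

```text
time_s: 12.3
tool_pos: [0.445, 0.0238, 0.1071]
tool_rot: [-179.9, -0.1, 1.9]
force: [4.6, 3.5, 3.8]
grip_width: 0.0099
grasp_force: 25.0
time_s: 13.3
tool_pos: [0.4463, 0.0229, 0.2506]
tool_rot: [179.9, -0.4, 1.8]
force: [-0.3, 0.1, -0.9]
grip_width: 0.0296
grasp_force: 0.0
lid_tab wrist [250.7 199.2] 0.65 onz [0.4209 0.02  ]
lid_centre wrist [247.5 148.6] 0.91 onz [0.4785 0.0254]
lug_top wrist [246.9 184.4] 0.56 onz [0.4464 0.0248]
lid_hinge wrist [246.  100.2] 0.81 onz [0.5295 0.0287]
canister wrist [247.2 141.9] 0.77 onz [0.4791 0.0268]
13.6 [0.4431 0.0227 0.2452] [-179.9813    0.1594    1.8451]
```

View pics/crop2.png

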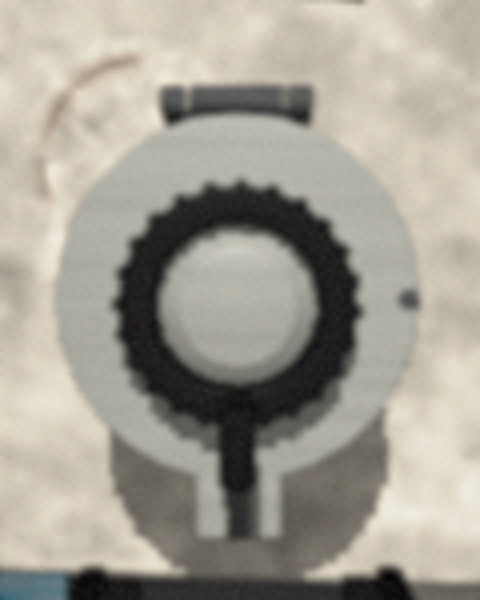

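The lug at crop (238,450) lies in line with the rib at (240,520) and the dome at (238,305). I'll work out the residual angle.

Run:
```python
from h import *
np.set_printoptions(precision=4,suppress=True)
im=snap('wrist'); g=255-cv2.cvtColor(im,cv2.COLOR_RGB2GRAY).astype(float)
def cen(r,c0,c1,thr):
    w=np.clip(g[r,c0:c1]-thr,0,None); return (w*np.arange(c0,c1)).sum()/w.sum()
for r in range(182,197,2): print(r,round(cen(r,240,260,150),2),end=' ')
print()
lug=[onz('wrist',(cen(r,240,260,180),r),.126) for r in range(184,195)]
rib=[onz('wrist',(cen(r,242,258,110),r),.089) for r in range(200,208)]
print(np.array(lug)[::5],np.array(rib)[::3])
f=lambda x,y:(190+(x+.5)/4-.5,75+(y+.5)/4-.5)
for n,p,z in [('discL',(56,300),.086),('discR',(420,300),.086),('hinge',(238,102),.087),('stud',(409,299),.088),('tabL',(197,520),.086),('tabR',(282,520),.086)]: print(n,onz('wrist',f(*p),z)[:2])
d=np.array([.4785,.024])
for n,v in(('lug',lug),('rib',rib)):
    m=np.mean(v,0)[:2]-d; print(n,m,np.degrees(np.arctan2(m[1],m[0]))%360)
```

```text
182 248.73 184 248.56 186 248.91 188 249.08 190 249.36 192 249.24 194 249.44 196 249.56 
[[0.447  0.0233 0.126 ]
 [0.4419 0.0225 0.126 ]
 [0.4367 0.0221 0.126 ]] [[0.42   0.0207 0.089 ]
 [0.4164 0.0207 0.089 ]
 [0.4128 0.0207 0.089 ]]
discL [0.4757 0.0744]
discR [ 0.4789 -0.0268]
hinge [0.5297 0.0254]
stud [ 0.4792 -0.0234]
tabL [0.4131 0.0338]
tabR [0.4139 0.009 ]
lug [-0.0366 -0.0014] 182.1683324139401
rib [-0.0627 -0.0032] 182.9616178644478
```

```bash
python3 -m creep '0 0 0.02 0 0.03; 0 0 0 0 0.03; 0 0 0 0 0.03'; python3 -c "
from cell import ticket; print(ticket.sign_off())"
```

```text
time_s: 14.02
tool_pos: [0.4436, 0.0228, 0.2657]
tool_rot: [-180.0, 0.1, 1.8]
force: [-0.6, 0.6, -0.6]
grip_width: 0.0299
grasp_force: 0.0
the job is handed in; nothing more can be done
None
```

The lid is shut and the collar is turned to the locked mark, its lug measured within about 1° of the rib; the shaker, toothpick jar and cup were not touched, and the job was handed in at about 14 s (no verdict came back).

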